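# Tip the nut and bush from the tray into the tub

## Robot

A 7-joint arm with a two-finger parallel gripper is mounted at the origin on a cart in front of the work surface, level with it; the furniture and walls round the work are solid. World frame = base frame: x ahead of the robot, y to its left, z up, the work surface at z = 0. Lengths are in m, angles in rad, forces in N, time in s.
With the tool pointing down it reaches from about 0.425 to 0.875 m from the base axis. Payload 4.7 kg.
Tool frame: the origin (TCP) lies midway between the tips of the shut fingers; the grasp point (between the pads) lies 19 mm behind it; z points along the fingers, y is the line along which they close (so a half turn about z gives the same grasp; the last joint's range is limited). The gripper opens to 87 mm and grips with 3 to 60 N. Pads are 19 mm wide; open, the fingers measure 117 mm over their backs; the gripper's body (75 mm by 190 mm) begins 51 mm behind the grasp point.
Start: joints at [1.123, 0.321, -0.07, 1.45, 0.023, 1.371, -0.057], TCP at [0.29, -0.582, 0.223] pointing down, gripper open.
Joint ranges: [-2.86, 2.86], [-0.3, 2.09], [-1.38, 1.24], [0.06, 2.45], [-1.56, 4.7], [0.09, 2.05], [-2.69, 2.69]. Speed limits (rad/s): [2.57, 2.57, 3.14, 3.14, 3.14, 3.14, 3.14].

## Interface

Orientations are given as [roll, pitch, yaw] about the fixed x, y, z axes, in that order (R = Rz(yaw) Ry(pitch) Rx(roll)).
In Python, from cell import env gives the robot as it stands.
- The arm moves only by the tool carry_out, never from a script. Its argument "steps" is a list of rows, each an object with "rotation": the turn, a rotation vector about the tool's x, y, z in rad, a list of three; "travel": the shift along the tool's x, y, z in mm, a list of three; "jaw": the gripper's target within -1 to 1 (shut at 1, half-way at 0, fully open at -1). A call has 1 to 8 rows; each row shifts and turns the commanded pose from where the row before left it, along the tool's axes as they then stand; what a row does not reach is not made up. A row lasts 1/10 s, in which the tool goes at most 50 mm and 8.59 degrees, less where a joint would pass 70% of its speed; a pose out of reach is approached as far as the arm can. A call is refused whole if a number of a shift passes 50 or a number of a turn 0.15, either way. A call with a gripper value outside its range is refused whole. The fingers move at their own pace and stop on an object; the grip force is fixed at half the most. Time passes only in rows, so rows that do not move let the fingers close. It gives the time, the measured TCP pose, the force, the opening and the grip force at its end, in the units of the state.
- env.read_state(): the state, without advancing time (a new reading comes with each control period).
- env.read_camera(name): name is "side" or "top"; returns a dict with "pixels" (480x640x3 uint8, red, green, blue), "vfov" (degrees; the focal length in pixels is half the picture's height over the tangent of half this angle, whatever the lens; pixels are square), "cx", "cy" (the principal point, pixels), "position" and "orientation" of the camera in the world. Camera axes: x right, y down, z forward; pixel columns grow to the right and rows downward; lengths in m; the calibration is good to about 2 mm. A picture is of the moment at which its call begins. There is no depth.
- env.hand_in(): hands the job in; it is judged then, once.
The state is a dict: "time_s": time; "joint_positions": joint angles; "dq": joint speeds; "tau": joint torques, N m; "tool_pos": TCP position; "ee_rot": TCP orientation; "ft_force": force on the tool from outside, world axes, zero at the start; "moment": the same for the moment, N m; "grip_width": finger opening in m; "grip_force": force on a finger pad.
Only numpy, scipy, OpenCV 4.12 (cv2) and the standard library are available. Lean on these libraries where they do the work, as an engineer would, in place of code of your own. Each camera call takes 0.05 s, during which the arm holds its last target. There are 200 camera calls.

## Task

Pick up the small metal tray that carries the hexagon nut and the steel bush by its wooden grip, carry it to the white tub with both parts still on it, and tip it so that both slide off its open front edge into the tub. Then set the empty tray back down upright on the table beside or in front of the tub and let go; the tub stays standing upright.

Things in the scene. Friction and masses are not known exactly. Their poses are not given: they have to be found in the camera images.
- tray: Loose sheet-metal tray with nut and bush (a twin holds a blade), 110 (x) x 70 mm, 0.2 kg. Origin: underside centre; z up; -x: open front edge (x -55, no lip), facing the robot within 15 degrees. Floor 3 mm; walls 22 high, 3 thick at sides and back. Grip: wooden bar along y across the tray at x +10, 64 long, 14 wide (x), 18 high, centreline z 81, on uprights at y -33 and +33; clear below. Pinch it across x from above at its middle.
- white_tub: Open white plastic tub, 188 (x) x 262 (y) x 88 mm high, 0.35 kg, loose. Origin: centre of its underside, z up. Floor about 8 mm thick, walls sloping; the inside is about 135 x 205 mm at the floor and wider at the rim. It stands behind the trays as seen from the robot; a bench grinder about 280 mm high stands just right of both.
- spindle_nut: Plain steel hexagon nut, 24 x 27 x 12 mm, 0.05 kg, lying flat in the tray at the start. Origin: centre of its underside. It slides off the tray once that is tipped by about 30 to 45 degrees.
- bush: Plain steel bush (short thick tube), 27 mm diameter, 30 mm high, 0.06 kg, standing on end in the tray at the start. Origin: centre of its underside. It slides or rolls off the tray once that is tipped by about 30 to 45 degrees.
Not all that is in view belongs to the job. What is shaped like the bush but turquoise is not meant.

How it is judged:
By the outcome, as a careful person would: the job done as asked, in the order asked, and still so for the second after the job is handed in, with the robot touching nothing.
It also fails if it takes over 61 s, if anything falls off the work surface, if the arm or the gripper's body presses on something with over 40 N, if the wrist force passes 120 N, or if a joint passes its speed limit or range.

## Working session

There is one attempt and no reset: what is moved stays moved. The work goes in short steps, Python scripts to look and compute and a tool call to move; the robot and the scene stay as the last step left them, time stands still between calls to the robot, and variables do not carry over. Pictures are saved under pics/ and viewed, at most 11 in all, crops included, and the job is handed in when it is done.

Besides the shell and the picture viewer there is one more tool, called after "Request:" by a JSON object that holds its "op" and its "data", one argument or row to a line. carry_out: Moves the arm, as the interface text tells. Its arguments: {"type":"object","properties":{"steps":{"type":"array","items":{"type":"object","properties":{"rotation":{"type":"array","items":{"type":"number"}},"travel":{"type":"array","items":{"type":"number"}},"jaw":{"type":"number"}}}}},"required":["steps"]}

```bash
mkdir -p pics
cat > h.py <<'E'
import numpy as np, cv2
from cell import env
from scipy.spatial.transform import Rotation as R
def cam(n):
    c=env.read_camera(n); return c
def rot(o):
    o=np.array(o,float)
    if o.shape==(3,3): return o
    if o.size==4: return R.from_quat(o).as_matrix()
    return R.from_euler('xyz',o).as_matrix()
def f(c): return 240/np.tan(np.radians(c['vfov'])/2)
def ray(c,u,v):
    d=rot(c['orientation'])@np.array([(u-c['cx'])/f(c),(v-c['cy'])/f(c),1]); return np.array(c['position']),d/np.linalg.norm(d)
def onz(c,u,v,z):
    p,d=ray(c,u,v); return p+d*(z-p[2])/d[2]
def proj(c,P):
    q=rot(c['orientation']).T@(np.array(P)-c['position']); return q[0]/q[2]*f(c)+c['cx'],q[1]/q[2]*f(c)+c['cy']
def tri(c1,a,c2,b):
    p,d=ray(c1,*a);q,e=ray(c2,*b)
    s=np.linalg.lstsq(np.c_[d,-e],q-p,rcond=None)[0]
    return (p+d*s[0]+q+e*s[1])/2,np.linalg.norm(p+d*s[0]-q-e*s[1])
def save(c,n): cv2.imwrite('pics/'+n,c['pixels'][:,:,::-1])
E
python3 - <<'E'
from h import *
for n in('top','side'):
    c=cam(n);save(c,n+'0.png');print({k:v for k,v in c.items() if k!='pixels'})
print(env.read_state())
E
```

```text
{'vfov': 55.300840410999825, 'cx': 315.44754068715895, 'cy': 243.05903004613543, 'position': array([0.3836886 , 0.2695559 , 0.87644275]), 'orientation': array([-3.00964736,  0.02960481, -1.55743785])}
{'vfov': 45.5365078615996, 'cx': 317.72997344629226, 'cy': 246.3700492195018, 'position': array([1.03646122, 0.45281119, 0.75876603]), 'orientation': array([-2.51410429, -0.01676865,  1.89368654])}
{'time_s': 0.1, 'joint_positions': array([ 1.12312914,  0.3217444 , -0.07006809,  1.45155409,  0.02260364,
        1.37081569, -0.05689201]), 'dq': array([ 9.91802296e-05, -2.42626472e-03,  7.97045404e-04, -2.43956634e-03,
        8.23983369e-04,  1.30534410e-03,  8.13963512e-05]), 'tau': array([-2.00592845e-04, -4.92574382e+01, -4.05581295e-01, -3.13397670e+01,
       -6.39348105e-02,  3.95801570e-02,  9.38868311e-05]), 'tool_pos': array([ 0.28931704, -0.58150066,  0.22157313]), 'ee_rot': array([-3.13986062e+00,  1.03158619e-04,  4.61788082e-01]), 'ft_force': array([ 1.3994597 , -0.49312059, -0.65576602]), 'moment': array([ 0.01162602, -0.00777302,  0.0310833 ]), 'grip_force': 0.0, 'grip_width': 0.08684320971825185}
```

View pics/top0.png

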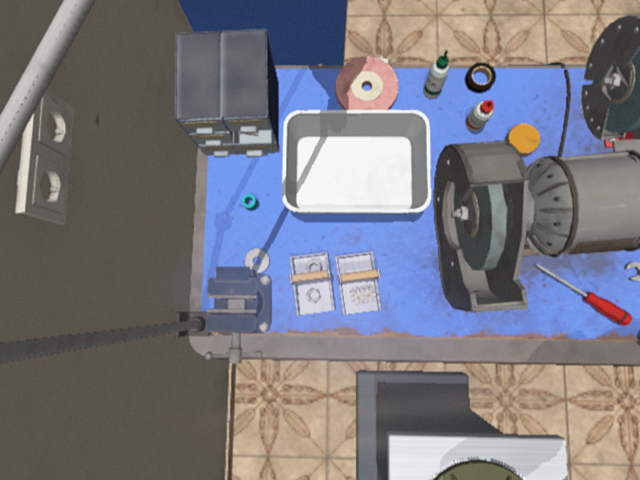

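View pics/side0.png

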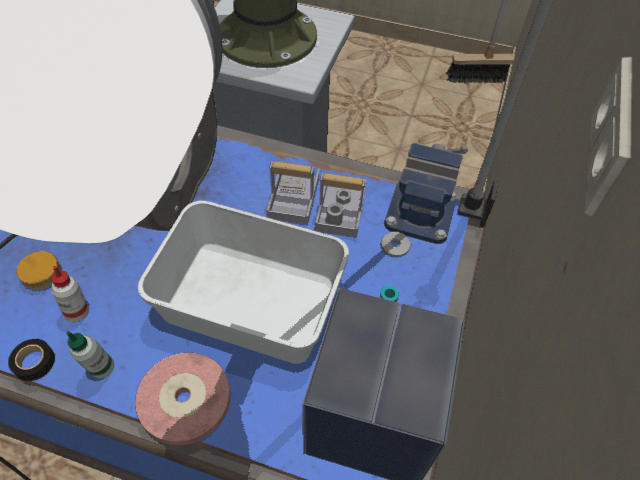

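Top view: the tray with nut and bush is at about (312,283) with its grip at (310,276). The blade twin is at (358,283), the tub spans (283–430, 110–213), and the grinder is right of x=435. Side view: the job tray's grip is at (343,182), and the nut and bush are at (343,196) and (335,210).

```bash
cat > meas.py <<'E'
from h import *
def bars(c,roi):
    h=cv2.cvtColor(c['pixels'],cv2.COLOR_RGB2HSV)
    m=cv2.inRange(h,(8,90,110),(24,255,255)); k=np.zeros_like(m);x0,y0,x1,y1=roi;k[y0:y1,x0:x1]=m[y0:y1,x0:x1]
    cs,_=cv2.findContours(k,cv2.RETR_EXTERNAL,cv2.CHAIN_APPROX_NONE)
    return [cv2.minAreaRect(x) for x in cs if cv2.contourArea(x)>40]
E
python3 - <<'E'
from meas import *
t=cam('top');s=cam('side')
bt=bars(t,(280,240,390,320));bs=bars(s,(255,150,380,215))
print(bt);print(bs)
for r in bt:
    b=cv2.boxPoints(r);print([onz(t,*p,.090).round(4).tolist() for p in b],onz(t,*r[0],.09).round(4))
for r in bs: print('side',[onz(s,*p,.09).round(4).tolist() for p in cv2.boxPoints(r)])
# tub rim
h=cv2.cvtColor(t['pixels'],cv2.COLOR_RGB2HSV)
blue=cv2.inRange(h,(100,120,60),(125,255,255))
m=cv2.inRange(h,(0,0,215),(180,40,255));m[:95]=0;m[225:]=0;m[:,:270]=0;m[:,440:]=0
cs,_=cv2.findContours(m,cv2.RETR_EXTERNAL,cv2.CHAIN_APPROX_NONE)
r=cv2.minAreaRect(max(cs,key=cv2.contourArea));print(r)
print('rim',[onz(t,*p,.088).round(3).tolist() for p in cv2.boxPoints(r)],onz(t,*r[0],.088))
for n,p,z in [('front-left',(297,314),0),('front-right',(333,311),0),('nut',(314,295),.015),('bush',(316,266),.033),('back L',(291,255),.022),('back R',(326,252),.022)]: print(n,onz(t,*p,z).round(3))
print('bush tri',tri(t,(316,266),s,(335,208)),'nut',tri(t,(314,295),s,(343,196)))
cv2.imwrite('pics/crop.png',cv2.resize(np.hstack([t['pixels'][240:330,280:400],s['pixels'][150:240,260:380]])[:,:,::-1],None,fx=3.3,fy=3.3,interpolation=cv2.INTER_CUBIC))
E
```

```text
[]
[((342.4599609375, 178.77999877929688), (39.03229904174805, 5.939697742462158), 8.130102157592773), ((291.5400085449219, 166.72000122070312), (37.476661682128906, 5.798276424407959), 8.13010311126709)]
side [[0.4455, 0.2752, 0.09], [0.433, 0.2725, 0.09], [0.424, 0.334, 0.09], [0.4364, 0.3361, 0.09]]
side [[0.4474, 0.1912, 0.09], [0.4351, 0.1878, 0.09], [0.4263, 0.2482, 0.09], [0.4386, 0.2511, 0.09]]
((356.5, 160.5), (101.0, 147.0), 90.0)
rim [[0.731, 0.356, 0.088], [0.731, 0.092, 0.088], [0.546, 0.096, 0.088], [0.544, 0.352, 0.088]] [0.63652734 0.22339075 0.088     ]
front-left [0.364 0.33  0.   ]
front-right [0.37  0.262 0.   ]
nut [0.4   0.298 0.015]
bush [0.453 0.294 0.033]
back L [0.474 0.342 0.022]
back R [0.48  0.276 0.022]
bush tri (array([0.45178779, 0.29705872, 0.0344952 ]), np.float64(0.005524236079627986)) nut (array([0.3997154 , 0.29869699, 0.00837177]), np.float64(0.00101014248785049))
```

View pics/crop.png

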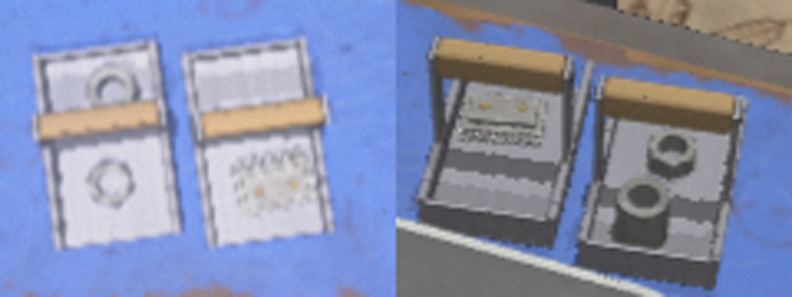

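Request:
{"op": "carry_out", "data": {
  "steps": [
    {"travel": [0,0,-40],"jaw": -1},
    {"travel": [0,0,-40],"jaw": -1},
    {"travel": [0,0,-40],"jaw": -1},
    {"travel": [0,0,-40],"jaw": -1},
    {"travel": [0,0,-40],"jaw": -1},
    {"travel": [50,0,0],"rotation": [0,0,-0.077],"jaw": -1},
    {"travel": [50,0,0],"rotation": [0,0,-0.077],"jaw": -1},
    {"travel": [50,0,0],"rotation": [0,0,-0.077],"jaw": -1}
  ]
}}

```text
invalid input
```

Run:
```python
from meas import *
t=cam('top')
h=cv2.cvtColor(t['pixels'],cv2.COLOR_RGB2HSV)
m=cv2.inRange(h,(8,60,110),(26,255,255));k=np.zeros_like(m);k[255:300,285:334]=m[255:300,285:334]
cs,_=cv2.findContours(k,cv2.RETR_EXTERNAL,cv2.CHAIN_APPROX_NONE)
for c in cs:
  if cv2.contourArea(c)>30:
    r=cv2.minAreaRect(c);b=cv2.boxPoints(r);P=np.array([onz(t,*p,.09) for p in b]);print(r,P.round(4).tolist(),P.mean(0))
```

```text
((309.3968505859375, 275.64886474609375), (6.6783905029296875, 35.34733581542969), 83.0887680053711) [[0.4329, 0.3348, 0.09], [0.4409, 0.2745, 0.09], [0.4296, 0.2731, 0.09], [0.4216, 0.3332, 0.09]] [0.4312494  0.30389389 0.09      ]
```

Request:
{"op": "carry_out", "data": {
  "steps": [
    {"travel": [0,0,-40],"rotation": [0,0,0],"jaw": -1},
    {"travel": [0,0,-40],"rotation": [0,0,0],"jaw": -1},
    {"travel": [0,0,-40],"rotation": [0,0,0],"jaw": -1},
    {"travel": [0,0,-40],"rotation": [0,0,0],"jaw": -1},
    {"travel": [0,0,-40],"rotation": [0,0,0],"jaw": -1},
    {"travel": [50,0,0],"rotation": [0,0,-0.077],"jaw": -1},
    {"travel": [50,0,0],"rotation": [0,0,-0.077],"jaw": -1},
    {"travel": [50,0,0],"rotation": [0,0,-0.077],"jaw": -1}
  ]
}}

```text
time_s: 1.05
tool_pos: [0.4193, -0.5046, 0.4225]
ee_rot: [3.141, -0.0, 0.695]
ft_force: [0.5, 0.2, -0.3]
grip_width: 0.0868
grip_force: 0.0
```

Request:
{"op": "carry_out", "data": {
  "steps": [
    {"travel": [50,0,0],"rotation": [0,0,-0.077],"jaw": -1},
    {"travel": [50,0,0],"rotation": [0,0,-0.077],"jaw": -1},
    {"travel": [50,0,0],"rotation": [0,0,-0.077],"jaw": -1},
    {"travel": [50,0,0],"rotation": [0,0,-0.077],"jaw": -1},
    {"travel": [50,0,0],"rotation": [0,0,-0.077],"jaw": -1},
    {"travel": [50,0,0],"rotation": [0,0,-0.077],"jaw": -1},
    {"travel": [50,0,0],"rotation": [0,0,-0.077],"jaw": -1},
    {"travel": [50,0,0],"rotation": [0,0,-0.077],"jaw": -1}
  ]
}}

```text
time_s: 1.85
tool_pos: [0.644, -0.1802, 0.422]
ee_rot: [-3.141, 0.0, 1.312]
ft_force: [0.8, -0.5, 0.4]
grip_width: 0.0869
grip_force: 0.0
```

Request:
{"op": "carry_out", "data": {
  "steps": [
    {"travel": [50,0,0],"rotation": [0,0,-0.077],"jaw": -1},
    {"travel": [50,0,0],"rotation": [0,0,-0.077],"jaw": -1},
    {"travel": [50,0,0],"rotation": [0,0,-0.077],"jaw": -1},
    {"travel": [50,0,0],"rotation": [0,0,-0.077],"jaw": -1},
    {"travel": [50,0,0],"rotation": [0,0,-0.077],"jaw": -1},
    {"travel": [50,0,0],"rotation": [0,0,-0.077],"jaw": -1},
    {"travel": [50,0,0],"rotation": [0,0,-0.077],"jaw": -1},
    {"travel": [0,0,0],"rotation": [0,0,0],"jaw": -1}
  ]
}}

```text
time_s: 2.65
tool_pos: [0.6503, 0.1741, 0.4224]
ee_rot: [-3.141, -0.006, 1.864]
ft_force: [0.6, -0.2, -0.6]
grip_width: 0.087
grip_force: 0.0
```

```bash
cat > go.py <<'E'
from h import *
def go(pos,e):
    s=env.read_state();A=R.from_euler('xyz',s['ee_rot']);B=R.from_euler('xyz',e)
    print('now',s['tool_pos'].round(4),s['ee_rot'].round(3),'q',s['joint_positions'].round(2),'t',s['time_s'])
    print('travel mm, then-turn:',(A.inv().apply(np.array(pos)-s['tool_pos'])*1000).round(1),(A.inv()*B).as_rotvec().round(3),
     'travel after turn:',(B.inv().apply(np.array(pos)-s['tool_pos'])*1000).round(1))
E
python3 -c "
from go import *
go([.433,.304,.14],[np.pi,0,np.pi/2+.132])"
```

```text
now [0.6503 0.1741 0.4224] [-3.141 -0.006  1.864] q [ 0.06  0.43 -0.6   0.97  0.24  1.8  -0.14] t 2.65
travel mm, then-turn: [ 185.5 -170.3  283.6] [-0.001 -0.006  0.161] travel after turn: [ 157.4 -198.3  282.4]
```

Request:
{"op": "carry_out", "data": {
  "steps": [
    {"travel": [0,0,0],"rotation": [0,-0.006,0.08],"jaw": -1},
    {"travel": [0,0,0],"rotation": [0,0,0.08],"jaw": -1},
    {"travel": [31,-39,0],"rotation": [0,0,0],"jaw": -1},
    {"travel": [31,-39,0],"rotation": [0,0,0],"jaw": -1},
    {"travel": [31,-40,20],"rotation": [0,0,0],"jaw": -1},
    {"travel": [32,-40,20],"rotation": [0,0,0],"jaw": -1},
    {"travel": [32,-40,30],"rotation": [0,0,0],"jaw": -1},
    {"travel": [0,0,40],"rotation": [0,0,0],"jaw": -1}
  ]
}}

```text
time_s: 3.45
tool_pos: [0.4484, 0.2931, 0.322]
ee_rot: [3.136, 0.003, 1.698]
ft_force: [1.6, -0.1, -0.7]
grip_width: 0.087
grip_force: 0.0
```

Request:
{"op": "carry_out", "data": {
  "steps": [
    {"travel": [0,0,40],"rotation": [0,0,0],"jaw": -1},
    {"travel": [0,0,40],"rotation": [0,0,0],"jaw": -1},
    {"travel": [0,0,40],"rotation": [0,0,0],"jaw": -1},
    {"travel": [0,0,30],"rotation": [0,0,0],"jaw": -1},
    {"travel": [0,0,0],"rotation": [0,0,0],"jaw": -1},
    {"travel": [0,0,0],"rotation": [0,0,0],"jaw": -1}
  ]
}}

```text
time_s: 4.05
tool_pos: [0.4538, 0.2862, 0.1703]
ee_rot: [3.141, 0.006, 1.688]
ft_force: [-0.2, -0.5, 0.7]
grip_width: 0.0874
grip_force: 0.0
```

Run:
```python
from go import *
go([.433,.304,.062],[np.pi,0,np.pi/2+.132])
t=cam('top');s=cam('side')
cv2.imwrite('pics/b.png',cv2.resize(np.hstack([t['pixels'][150:350,240:440],s['pixels'][70:270,240:440]])[:,:,::-1],None,fx=2,fy=2))
```

```text
now [0.4538 0.2862 0.1703] [3.141 0.006 1.688] q [ 0.    0.17 -0.68  1.78  0.12  1.23 -0.59] t 4.05
travel mm, then-turn: [ 20.7 -18.6 108.2] [ 0.001  0.006 -0.015] travel after turn: [ 20.4 -18.3 108.3]
```

View pics/b.png

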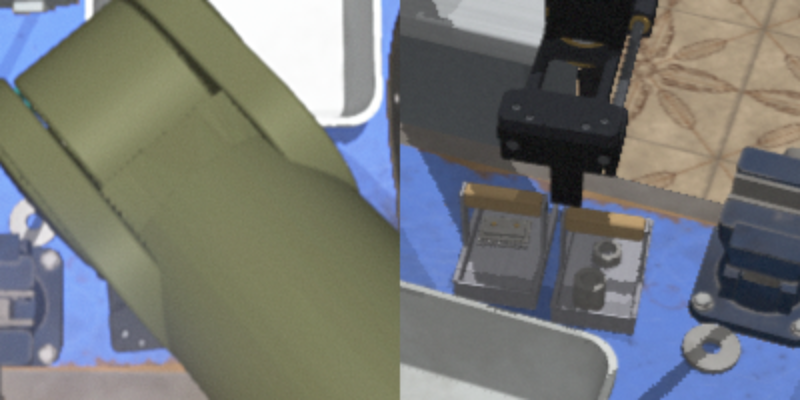

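The side view shows the gripper in front of and above the job tray's grip (crop (605,220)), with both parts still in the tray. The top view is blocked by the arm. I'll correct sideways, then descend.

Request:
{"op": "carry_out", "data": {
  "steps": [
    {"travel": [10,-9,0],"rotation": [0,0.006,-0.015],"jaw": -1},
    {"travel": [10,-9,0],"rotation": [0,0,0],"jaw": -1},
    {"travel": [0,0,20],"rotation": [0,0,0],"jaw": -1},
    {"travel": [0,0,20],"rotation": [0,0,0],"jaw": -1},
    {"travel": [0,0,10],"rotation": [0,0,0],"jaw": -1},
    {"travel": [0,0,0],"rotation": [0,0,0],"jaw": -1}
  ]
}}

```text
time_s: 4.75
tool_pos: [0.4319, 0.3039, 0.1187]
ee_rot: [-3.14, 0.001, 1.704]
ft_force: [-0.1, -0.3, 0.5]
grip_width: 0.0872
grip_force: 0.0
```

Run:
```python
from go import *
go([.433,.304,.062],[np.pi,0,np.pi/2+.132])
s=cam('side')
cv2.imwrite('pics/c.png',cv2.resize(s['pixels'][90:250,260:420][:,:,::-1],None,fx=3.5,fy=3.5))
```

```text
now [0.4319 0.3039 0.1187] [-3.140e+00  1.000e-03  1.704e+00] q [-0.03  0.2  -0.69  1.86  0.14  1.13 -0.64] t 4.75
travel mm, then-turn: [-0.1  1.2 56.7] [-0.001  0.001  0.001] travel after turn: [-0.1  1.1 56.7]
```

View pics/c.png

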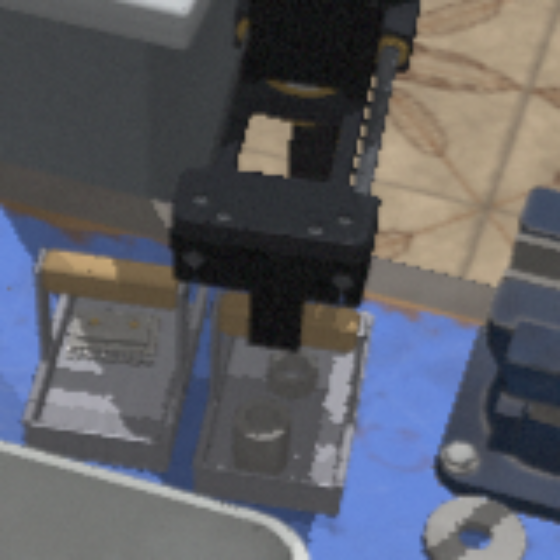

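The side view shows the near finger in front of the bar's middle (crop (275,330)), well above the bush at (262,435). I'll lower and pinch.

Request:
{"op": "carry_out", "data": {
  "steps": [
    {"travel": [0,1,20],"rotation": [0,0,0],"jaw": -1},
    {"travel": [0,0,20],"rotation": [0,0,0],"jaw": -1},
    {"travel": [0,0,16],"rotation": [0,0,0],"jaw": -1},
    {"travel": [0,0,0],"rotation": [0,0,0],"jaw": 0},
    {"travel": [0,0,0],"rotation": [0,0,0],"jaw": 0.3},
    {"travel": [0,0,0],"rotation": [0,0,0],"jaw": 0.5},
    {"travel": [0,0,0],"rotation": [0,0,0],"jaw": 1},
    {"travel": [0,0,0],"rotation": [0,0,0],"jaw": 1}
  ]
}}

```text
time_s: 5.6
tool_pos: [0.4347, 0.3042, 0.0643]
ee_rot: [3.14, -0.0, 1.703]
ft_force: [-0.5, 0.1, 0.2]
grip_width: 0.0548
grip_force: 0.0
```

Request:
{"op": "carry_out", "data": {
  "steps": [
    {"travel": [0,0,0],"rotation": [0,0,0],"jaw": 1},
    {"travel": [0,0,0],"rotation": [0,0,0],"jaw": 1},
    {"travel": [0,0,0],"rotation": [0,0,0],"jaw": 1},
    {"travel": [0,0,0],"rotation": [0,0,0],"jaw": 1}
  ]
}}

```text
time_s: 6.0
tool_pos: [0.4343, 0.3039, 0.0636]
ee_rot: [3.141, 0.0, 1.703]
ft_force: [1.2, -0.1, 0.2]
grip_width: 0.0231
grip_force: 0.0
```

Request:
{"op": "carry_out", "data": {
  "steps": [
    {"travel": [0,0,0],"rotation": [0,0,0],"jaw": 1},
    {"travel": [0,0,0],"rotation": [0,0,0],"jaw": 1},
    {"travel": [0,0,0],"rotation": [0,0,0],"jaw": 1},
    {"travel": [0,0,0],"rotation": [0,0,0],"jaw": 1}
  ]
}}

```text
time_s: 6.4
tool_pos: [0.4337, 0.3038, 0.0634]
ee_rot: [-3.141, 0.0, 1.703]
ft_force: [-2.2, -0.1, 0.8]
grip_width: 0.0136
grip_force: 30.0
```

Request:
{"op": "carry_out", "data": {
  "steps": [
    {"travel": [0,0,-5],"rotation": [0,0,0],"jaw": 1},
    {"travel": [0,0,-10],"rotation": [0,0,0],"jaw": 1},
    {"travel": [0,0,-15],"rotation": [0,0,0],"jaw": 1},
    {"travel": [0,0,-20],"rotation": [0,0,0],"jaw": 1},
    {"travel": [0,0,-20],"rotation": [0,0,0],"jaw": 1},
    {"travel": [0,0,-20],"rotation": [0,0,0],"jaw": 1},
    {"travel": [0,0,-10],"rotation": [0,0,0],"jaw": 1},
    {"travel": [0,0,0],"rotation": [0,0,0],"jaw": 1}
  ]
}}

```text
time_s: 7.2
tool_pos: [0.4355, 0.3047, 0.1659]
ee_rot: [3.137, -0.001, 1.703]
ft_force: [1.0, -0.1, -3.0]
grip_width: 0.0138
grip_force: 30.0
```

Run:
```python
from go import *
go([.637,.250,.200],[np.pi,0,np.pi/2+.132])
s=cam('side')
cv2.imwrite('pics/d.png',cv2.resize(s['pixels'][50:250,240:440][:,:,::-1],None,fx=3,fy=3))
```

```text
now [0.4355 0.3047 0.1659] [ 3.137e+00 -1.000e-03  1.703e+00] q [-0.02  0.15 -0.7   1.8   0.11  1.22 -0.61] t 7.2
travel mm, then-turn: [-80.7 192.7 -33.3] [ 0.005 -0.001 -0.   ] travel after turn: [-80.8 192.6 -34.1]
```

View pics/d.png

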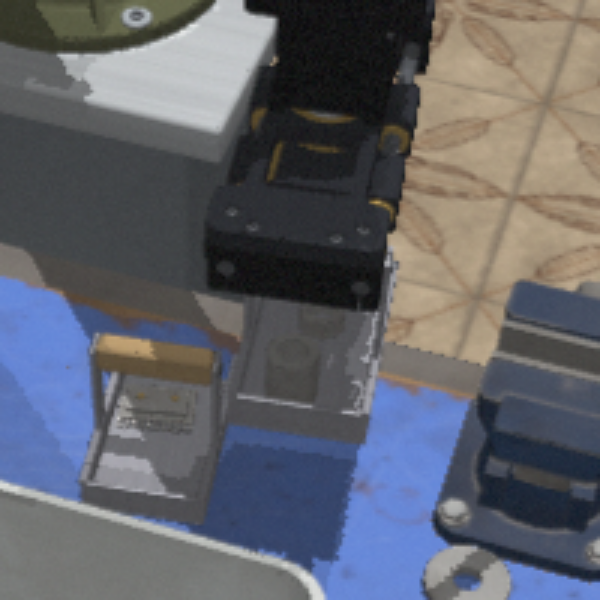

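The tray is up level with the bush at (292,368) and the nut at (320,318) still on it; the load reads about 3 N. I'll raise it and carry it gently over the tub.

Request:
{"op": "carry_out", "data": {
  "steps": [
    {"travel": [0,0,-10],"rotation": [0,0,0],"jaw": 1},
    {"travel": [0,0,-15],"rotation": [0,0,0],"jaw": 1},
    {"travel": [0,0,-15],"rotation": [0,0,0],"jaw": 1},
    {"travel": [-2,5,-15],"rotation": [0,0,0],"jaw": 1},
    {"travel": [-4,10,-10],"rotation": [0,0,0],"jaw": 1},
    {"travel": [-6,14,0],"rotation": [0,0,0],"jaw": 1},
    {"travel": [-7,17,0],"rotation": [0,0,0],"jaw": 1},
    {"travel": [-8,20,0],"rotation": [0,0,0],"jaw": 1}
  ]
}}

```text
time_s: 8.05
tool_pos: [0.5043, 0.2851, 0.2281]
ee_rot: [-3.141, 0.001, 1.703]
ft_force: [0.2, 0.9, -3.6]
grip_width: 0.0139
grip_force: 29.9
```

Request:
{"op": "carry_out", "data": {
  "steps": [
    {"travel": [-9,22,0],"rotation": [0,0,0],"jaw": 1},
    {"travel": [-9,22,0],"rotation": [0,0,0],"jaw": 1},
    {"travel": [-9,22,0],"rotation": [0,0,0],"jaw": 1},
    {"travel": [-8,20,0],"rotation": [0,0,0],"jaw": 1},
    {"travel": [-7,16,0],"rotation": [0,0,0],"jaw": 1},
    {"travel": [-6,12,0],"rotation": [0,0,0],"jaw": 1},
    {"travel": [-4,8,0],"rotation": [0,0,0],"jaw": 1},
    {"travel": [-2,4,0],"rotation": [0,0,0],"jaw": 1}
  ]
}}

```text
time_s: 8.85
tool_pos: [0.636, 0.248, 0.2279]
ee_rot: [-3.141, 0.0, 1.702]
ft_force: [-0.5, -0.4, -3.1]
grip_width: 0.0138
grip_force: 30.0
```

Run:
```python
from go import *
# tipped target: tray yaw .132, nose down 20deg & 55deg about grip; front edge at chosen point
s=env.read_state()
go(s['tool_pos'],s['ee_rot'])
A=R.from_euler('xyz',s['ee_rot'])
for d in (20,40,55):
    B=R.from_euler('z',.132)*R.from_euler('y',-np.radians(d))*R.from_euler('z',-.132)*A
    g=s['tool_pos']-A.apply([0,0,.019]); print(d,(A.inv()*B).as_rotvec().round(3),'tcp if grip fixed',g+B.apply([0,0,.019]),'front rel grip',R.from_euler('z',.132).apply(R.from_euler('y',-np.radians(d)).apply([-.065,0,-.078])).round(3))
t=cam('top');q=cam('side')
cv2.imwrite('pics/e.png',cv2.resize(np.hstack([t['pixels'][50:350,200:500],q['pixels'][50:350,140:440]])[:,:,::-1],None,fx=1.33,fy=1.33))
```

```text
now [0.636  0.248  0.2279] [-3.141  0.     1.702] q [ 0.01  0.45 -0.59  1.33  0.25  1.43 -0.44] t 8.85
travel mm, then-turn: [0. 0. 0.] [0. 0. 0.] travel after turn: [0. 0. 0.]
20 [-0.349  0.     0.   ] tcp if grip fixed [0.64239947 0.24889256 0.22902268] front rel grip [-0.034 -0.005 -0.096]
40 [-0.698  0.001  0.   ] tcp if grip fixed [0.64806615 0.24964493 0.23231883] front rel grip [ 0.     0.    -0.102]
55 [-0.96   0.001  0.   ] tcp if grip fixed [0.65138994 0.25008624 0.23597386] front rel grip [ 0.026  0.004 -0.098]
```

View pics/e.png

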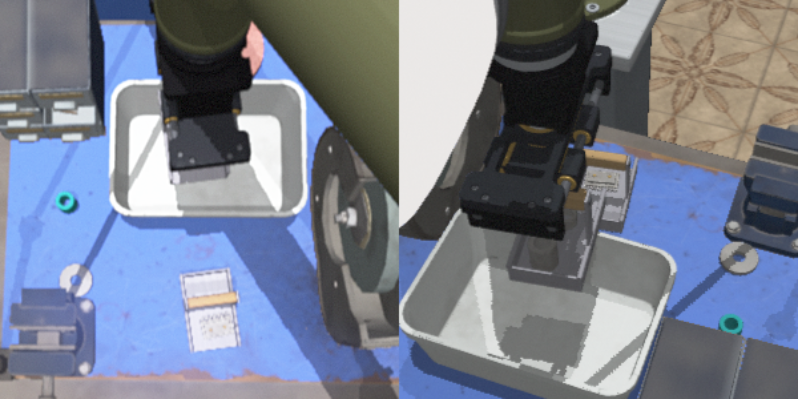

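Top and side views show the tray level over the tub's middle with the bush still standing in it (side crop (540,250)). I'll lower slightly, then tip the nose down (negative turn about tool x).

Request:
{"op": "carry_out", "data": {
  "steps": [
    {"travel": [0,4,6],"rotation": [0,0,0],"jaw": 1},
    {"travel": [0,8,12],"rotation": [0,0,0],"jaw": 1},
    {"travel": [0,6,10],"rotation": [0,0,0],"jaw": 1},
    {"travel": [0,2,6],"rotation": [0,0,0],"jaw": 1},
    {"travel": [0,0,0],"rotation": [-0.05,0,0],"jaw": 1},
    {"travel": [0,0,0],"rotation": [-0.1,0,0],"jaw": 1},
    {"travel": [0,0,0],"rotation": [-0.1,0,0],"jaw": 1},
    {"travel": [0,0,0],"rotation": [-0.1,0,0],"jaw": 1}
  ]
}}

```text
time_s: 9.75
tool_pos: [0.6546, 0.2518, 0.1944]
ee_rot: [2.788, -0.0, 1.703]
ft_force: [1.0, -0.5, -3.5]
grip_width: 0.014
grip_force: 30.0
```

Request:
{"op": "carry_out", "data": {
  "steps": [
    {"travel": [0,0,0],"rotation": [-0.1,0,0],"jaw": 1},
    {"travel": [0,0,0],"rotation": [-0.1,0,0],"jaw": 1},
    {"travel": [0,0,0],"rotation": [-0.1,0,0],"jaw": 1},
    {"travel": [0,0,0],"rotation": [-0.1,0,0],"jaw": 1},
    {"travel": [0,0,0],"rotation": [-0.1,0,0],"jaw": 1},
    {"travel": [0,0,0],"rotation": [-0.06,0,0],"jaw": 1},
    {"travel": [0,0,0],"rotation": [-0.05,0,0],"jaw": 1},
    {"travel": [0,0,0],"rotation": [0,0,0],"jaw": 1}
  ]
}}

```text
time_s: 10.55
tool_pos: [0.6545, 0.2494, 0.1926]
ee_rot: [2.22, 0.007, 1.699]
ft_force: [-0.5, -0.5, -2.9]
grip_width: 0.0133
grip_force: 30.0
```

Request:
{"op": "carry_out", "data": {
  "steps": [
    {"travel": [0,0,0],"rotation": [0,0,0],"jaw": 1},
    {"travel": [0,0,0],"rotation": [0,0,0],"jaw": 1},
    {"travel": [0,0,0],"rotation": [0,0,0],"jaw": 1},
    {"travel": [0,0,0],"rotation": [0,0,0],"jaw": 1}
  ]
}}

```text
time_s: 10.95
tool_pos: [0.6571, 0.2491, 0.1957]
ee_rot: [2.217, 0.004, 1.696]
ft_force: [-0.1, -0.0, -2.1]
grip_width: 0.0135
grip_force: 30.0
```

Run:
```python
from go import *
s=env.read_state()
go(s['tool_pos'],s['ee_rot'])
t=cam('top');q=cam('side')
cv2.imwrite('pics/f.png',cv2.resize(np.hstack([t['pixels'][50:350,200:500],q['pixels'][50:350,140:440]])[:,:,::-1],None,fx=1.33,fy=1.33))
```

```text
now [0.6571 0.2491 0.1957] [2.217 0.004 1.696] q [-0.07  0.03 -0.52  2.17  1.39  0.39 -1.65] t 10.95
travel mm, then-turn: [0. 0. 0.] [0. 0. 0.] travel after turn: [0. 0. 0.]
```

View pics/f.png

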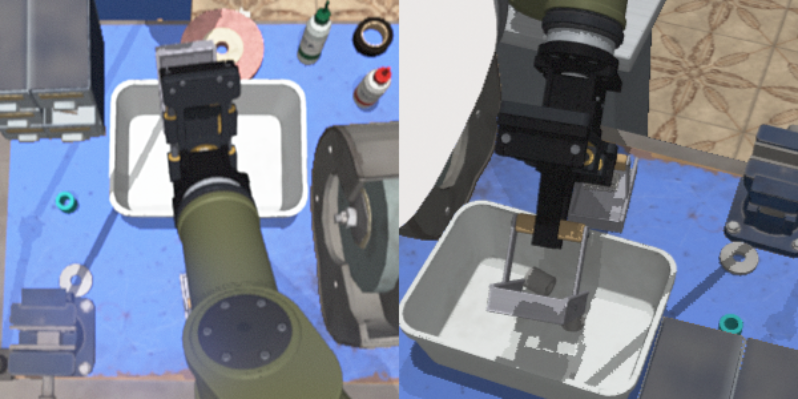

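The tray is tipped about 53° and the force has dropped to about 2 N. There are two dark shapes in the side crop, at (540,280) and (573,310), so I'll zoom in to see whether both parts are out.

Run:
```python
from h import *
q=cam('side')
cv2.imwrite('pics/g.png',cv2.resize(q['pixels'][200:340,140:350][:,:,::-1],None,fx=3.8,fy=3.8,interpolation=cv2.INTER_CUBIC))
```

```text
(no output)
```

View pics/g.png

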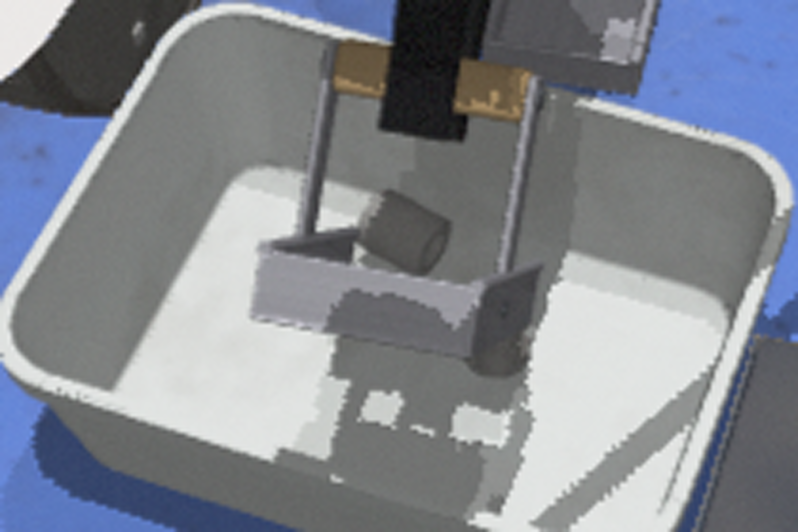

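The bush lies on its side on the tub floor (crop (405,232)), and the nut is on the floor at about (500,360), partly behind the tray's side wall. Next I'll lift clear, level the tray, and check the tub.

Request:
{"op": "carry_out", "data": {
  "steps": [
    {"travel": [0,12,-9],"rotation": [0,0,0],"jaw": 1},
    {"travel": [0,20,-15],"rotation": [0,0,0],"jaw": 1},
    {"travel": [0,20,-15],"rotation": [0,0,0],"jaw": 1},
    {"travel": [0,20,-15],"rotation": [0,0,0],"jaw": 1},
    {"travel": [0,8,-6],"rotation": [0.05,0,0],"jaw": 1},
    {"travel": [0,0,0],"rotation": [0.1,0,0],"jaw": 1},
    {"travel": [0,0,0],"rotation": [0.1,0,0],"jaw": 1},
    {"travel": [0,0,0],"rotation": [0.1,0,0],"jaw": 1}
  ]
}}

```text
time_s: 11.9
tool_pos: [0.6561, 0.2498, 0.2959]
ee_rot: [2.571, 0.004, 1.697]
ft_force: [0.6, 0.5, -1.0]
grip_width: 0.0134
grip_force: 30.0
```

Request:
{"op": "carry_out", "data": {
  "steps": [
    {"travel": [0,0,0],"rotation": [0.1,0,0],"jaw": 1},
    {"travel": [0,0,0],"rotation": [0.1,0,0],"jaw": 1},
    {"travel": [0,0,0],"rotation": [0.1,0,0],"jaw": 1},
    {"travel": [0,0,0],"rotation": [0.1,0,0],"jaw": 1},
    {"travel": [0,0,0],"rotation": [0.1,0,0],"jaw": 1},
    {"travel": [0,0,0],"rotation": [0.07,0,0],"jaw": 1},
    {"travel": [0,0,0],"rotation": [0,0,0],"jaw": 1},
    {"travel": [0,0,0],"rotation": [0,0,0],"jaw": 1}
  ]
}}

```text
time_s: 12.7
tool_pos: [0.657, 0.2497, 0.2942]
ee_rot: [3.137, 0.004, 1.696]
ft_force: [0.2, -0.3, -1.0]
grip_width: 0.0137
grip_force: 30.0
```

Run:
```python
from go import *
go([.434,.306,.2],[np.pi,0,np.pi/2+.132])
t=cam('top');q=cam('side')
cv2.imwrite('pics/i.png',cv2.resize(np.hstack([t['pixels'][50:350,200:500],q['pixels'][80:380,140:440]])[:,:,::-1],None,fx=1.33,fy=1.33))
```

```text
now [0.657  0.2497 0.2942] [3.137 0.004 1.696] q [-0.15  0.44 -0.38  1.17  0.16  1.55 -0.37] t 12.7
travel mm, then-turn: [  84.3 -214.6   92.9] [ 0.004  0.004 -0.006] travel after turn: [  85.2 -213.7   94.2]
```

View pics/i.png

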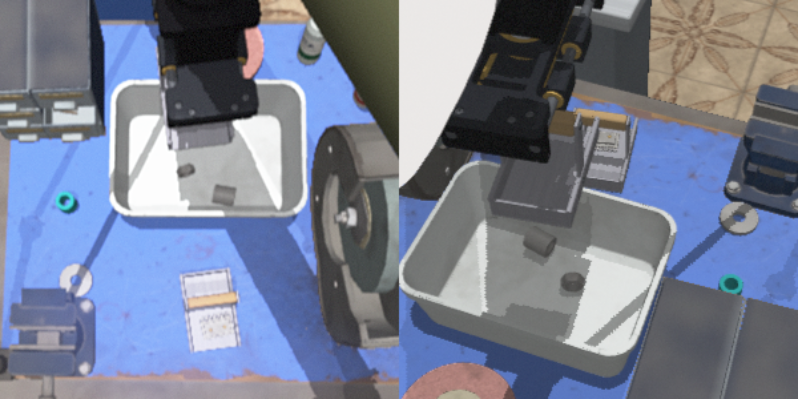

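Both the bush (top crop (224,195)) and the nut (186,170) lie in the tub, and the tray is empty. I'll take it back to its first place in front of the tub.

Request:
{"op": "carry_out", "data": {
  "steps": [
    {"travel": [5,-13,0],"rotation": [0.004,0.004,-0.006],"jaw": 1},
    {"travel": [10,-25,0],"rotation": [0,0,0],"jaw": 1},
    {"travel": [14,-35,0],"rotation": [0,0,0],"jaw": 1},
    {"travel": [14,-35,0],"rotation": [0,0,0],"jaw": 1},
    {"travel": [14,-35,10],"rotation": [0,0,0],"jaw": 1},
    {"travel": [14,-35,15],"rotation": [0,0,0],"jaw": 1},
    {"travel": [10,-25,25],"rotation": [0,0,0],"jaw": 1},
    {"travel": [4,-11,25],"rotation": [0,0,0],"jaw": 1}
  ]
}}

```text
time_s: 13.6
tool_pos: [0.4301, 0.3074, 0.2207]
ee_rot: [3.137, 0.0, 1.707]
ft_force: [0.4, 0.9, -2.1]
grip_width: 0.0137
grip_force: 30.0
```

Request:
{"op": "carry_out", "data": {
  "steps": [
    {"travel": [0,0,10],"rotation": [0,0,0],"jaw": 1},
    {"travel": [0,0,0],"rotation": [0,0,0],"jaw": 1},
    {"travel": [0,0,0],"rotation": [0,0,0],"jaw": 1}
  ]
}}

```text
time_s: 13.9
tool_pos: [0.435, 0.3055, 0.2112]
ee_rot: [3.139, 0.0, 1.701]
ft_force: [1.4, 0.7, -2.2]
grip_width: 0.0135
grip_force: 30.0
```

Run:
```python
from go import *
go([.434,.306,.066],[np.pi,0,np.pi/2+.132])
```

```text
now [0.435  0.3055 0.2112] [3.139 0.    1.701] q [-0.21  0.1  -0.48  1.75  0.05  1.3  -0.57] t 13.9
travel mm, then-turn: [  0.7  -1.4 145.2] [ 0.003  0.    -0.002] travel after turn: [  0.6  -1.  145.2]
```

Request:
{"op": "carry_out", "data": {
  "steps": [
    {"travel": [0,0,20],"rotation": [0,0,0],"jaw": 1},
    {"travel": [0,0,30],"rotation": [0,0,0],"jaw": 1},
    {"travel": [0,0,30],"rotation": [0,0,0],"jaw": 1},
    {"travel": [0,0,25],"rotation": [0,0,0],"jaw": 1},
    {"travel": [0,0,18],"rotation": [0,0,0],"jaw": 1},
    {"travel": [0,0,10],"rotation": [0,0,0],"jaw": 1},
    {"travel": [0,0,5],"rotation": [0,0,0],"jaw": 1},
    {"travel": [0,0,0],"rotation": [0,0,0],"jaw": 1}
  ]
}}

```text
time_s: 14.7
tool_pos: [0.4344, 0.3059, 0.0723]
ee_rot: [3.141, 0.0, 1.702]
ft_force: [0.3, 0.1, -1.1]
grip_width: 0.0136
grip_force: 30.0
```

Request:
{"op": "carry_out", "data": {
  "steps": [
    {"travel": [0,0,3],"rotation": [0,0,0],"jaw": 1},
    {"travel": [0,0,2],"rotation": [0,0,0],"jaw": 1},
    {"travel": [0,0,0],"rotation": [0,0,0],"jaw": 1}
  ]
}}

```text
time_s: 15.0
tool_pos: [0.4339, 0.3058, 0.0672]
ee_rot: [3.141, 0.0, 1.702]
ft_force: [-0.5, 0.3, -2.7]
grip_width: 0.014
grip_force: 30.0
```

Request:
{"op": "carry_out", "data": {
  "steps": [
    {"travel": [0,0,2],"rotation": [0,0,0],"jaw": 1},
    {"travel": [0,0,1],"rotation": [0,0,0],"jaw": 1},
    {"travel": [0,0,0],"rotation": [0,0,0],"jaw": 1},
    {"travel": [0,0,0],"rotation": [0,0,0],"jaw": 1}
  ]
}}

```text
time_s: 15.4
tool_pos: [0.4336, 0.3058, 0.0639]
ee_rot: [3.141, 0.001, 1.702]
ft_force: [1.2, -0.3, -2.7]
grip_width: 0.0131
grip_force: 30.0
```

Request:
{"op": "carry_out", "data": {
  "steps": [
    {"travel": [0,0,1],"rotation": [0,0,0],"jaw": 1},
    {"travel": [0,0,1],"rotation": [0,0,0],"jaw": 1},
    {"travel": [0,0,0],"rotation": [0,0,0],"jaw": 1}
  ]
}}

```text
time_s: 15.7
tool_pos: [0.4336, 0.3059, 0.0631]
ee_rot: [3.141, 0.001, 1.702]
ft_force: [-4.5, -1.5, 7.0]
grip_width: 0.0138
grip_force: 29.9
```

Contact is clear at the original height: the upward force is 7 N. Releasing and going up.

Request:
{"op": "carry_out", "data": {
  "steps": [
    {"travel": [0,0,-1],"rotation": [0,0,0],"jaw": 0.5},
    {"travel": [0,0,0],"rotation": [0,0,0],"jaw": 0},
    {"travel": [0,0,0],"rotation": [0,0,0],"jaw": -0.5},
    {"travel": [0,0,0],"rotation": [0,0,0],"jaw": -0.5},
    {"travel": [0,0,0],"rotation": [0,0,0],"jaw": -0.5},
    {"travel": [0,0,0],"rotation": [0,0,0],"jaw": -0.5},
    {"travel": [0,0,0],"rotation": [0,0,0],"jaw": -0.5},
    {"travel": [0,0,0],"rotation": [0,0,0],"jaw": -0.5}
  ]
}}

```text
time_s: 16.5
tool_pos: [0.4336, 0.3058, 0.0629]
ee_rot: [3.141, 0.001, 1.702]
ft_force: [-0.9, 0.5, -0.0]
grip_width: 0.0636
grip_force: 0.0
```

Request:
{"op": "carry_out", "data": {
  "steps": [
    {"travel": [0,0,-10],"rotation": [0,0,0],"jaw": -0.5},
    {"travel": [0,0,-20],"rotation": [0,0,0],"jaw": -0.5},
    {"travel": [0,0,-40],"rotation": [0,0,0],"jaw": -0.5},
    {"travel": [0,0,-40],"rotation": [0,0,0],"jaw": -0.5},
    {"travel": [0,0,-40],"rotation": [0,0,0],"jaw": -0.5},
    {"travel": [0,0,-30],"rotation": [0,0,0],"jaw": -0.5},
    {"travel": [0,0,-10],"rotation": [0,0,0],"jaw": -0.5},
    {"travel": [0,0,0],"rotation": [0,0,0],"jaw": -0.5}
  ]
}}

```text
time_s: 17.3
tool_pos: [0.4342, 0.3065, 0.2547]
ee_rot: [3.138, -0.001, 1.702]
ft_force: [-0.1, 0.1, -0.9]
grip_width: 0.0654
grip_force: 0.0
```

Run:
```python
from h import *
q=cam('side')
cv2.imwrite('pics/j.png',cv2.resize(q['pixels'][130:370,130:450][:,:,::-1],None,fx=2.4,fy=2.4))
```

```text
(no output)
```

View pics/j.png

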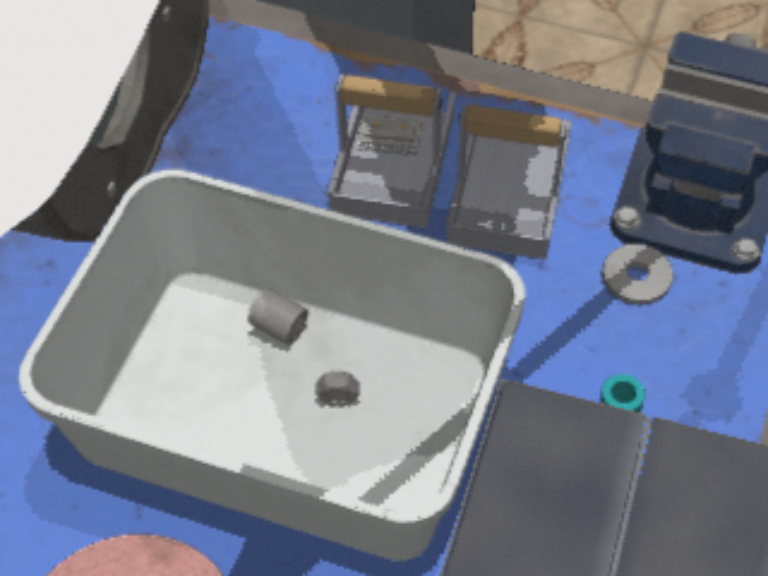

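The final picture shows the bush (278,318) and nut (337,388) in the upright tub. The empty tray stands upright in front of it at (510,180), and the gripper is clear.

```bash
python3 -c "
from h import env
print(env.hand_in())"
```

```text
the job is handed in; nothing more can be done
None
```

The nut and bush are both in the white tub, which is still upright; the empty tray stands upright in front of it, the gripper has let go, and the job was handed in at about 17 s (no verdict shown).

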